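# Tip the long strip out of the tiered tray

### The job

Take the round dowel that lies across the mouth of the red tiered tray and lay it in the two V notches of the plywood cradle, roughly centred, and let go of it. Then take the long wooden strip out of the tray's bottom level: it is longer than the opening, so tip its front end up over the low front wall and draw it out diagonally from under the upper levels. Finish still gripping the strip, holding it still and wholly in front of the tray with every part of it at least 10 cm above the shelf; leave everything else where it is.

Things in the scene. Friction and masses are not known exactly. Their poses are not given: they have to be found in the camera images.
- tray: Red plastic tray of three levels stepped like stairs, fixed, 255 long (x) x 140 wide (y) x 150 high. Origin: centre of its underside on the shelf; x runs level from its low, open front to its back (the front faces -x), z up. Walls and floors 5 thick. Bottom level: floor 5 above the shelf, inside x -122.5 to 122.5, y -65 to 65; it is open upward at x -122.5 to 12.5 (the mouth).
- tray_front (a point): Middle of the top edge of the tray's front wall, on its outer face (tray x -127.5, 54 above the shelf). Axes as the tray's. The side walls beside the mouth are 54 high too; on each rim two stubs 8 high, centred at tray x -72.5 and -41.5, 25 apart clear, keep the dowel from rolling.
- tray_edge (a point): Middle of the second level's lower front edge, where the mouth ends (tray x 12.5, 70 above the shelf). Axes as the tray's. From here back the second level covers the bottom one; its front lip is 90, its side walls 95 above the shelf. The third level begins at tray x 55 and is up to 150 high.
- strip_mid (a point): Centre of the long, plain pale wooden strip, 230 long (x) x 16 wide (y) x 22 high (z), 55 g, lying along the tray on the bottom level's floor (centre 16 above the shelf), its rear half hidden under the upper levels. Its own -x points to the tray's front.
- strip_front (a point): Centre of the strip's front end face (strip x -115).
- strip_rear (a point): Centre of the strip's rear end face (strip x +115).
- dowel_mid (a point): Centre of the round wooden dowel, 22 diameter x 160 long, about 45 g, its y axis along its length. At the start it lies on the side walls across the mouth of the tray (at tray x -57), its axis 65 above the shelf, over the strip.
- cradle_rest (a point): Where the dowel's centre is when it lies in the cradle: 55 above the shelf, midway between the cheeks; x level along the seated dowel, z up. Cradle: fixed plywood board 12 thick, x -75 to 135, 100 wide, with two cheeks 12 thick at x -50 and 50, each with a 90 degree V notch open upward, 48 wide at its mouth, top 63 above the shelf. Chrome clamp at x 98 to 149, 88 high, 50 wide.
- tumbler: Bystander: glass tumbler 72 wide x 100 high full of thin dowels, 140 high in all; origin at its underside.
- car: Bystander: wooden toy car 80 x 50 x 50 high; origin at its underside.
- arch: Bystander: wooden arch block 100 x 34 x 64 high on the olive mat (6 thick); origin at its underside.
- ringstack: Bystander: wooden stacking cone 90 wide x 85 high; origin at its underside.
- cup: Bystander: white mug 72 wide x 85 high; origin at its underside.
- block: Bystander: wooden block 40 x 60 x 30 in the tray's second level; origin at its underside.
- spool: Bystander: wooden spool 34 wide x 40 high in the tray's third level; origin at its underside.
There are look-alikes about, which are no part of the job. What is shaped like the part that bears cradle_rest but purple is not meant.

How it is judged:
By the outcome, as a careful person would: the job done as asked, in the order asked, and still so for the second after the job is handed in, while the arm keeps its last pose, push and grip.
It also fails if it takes over 54 s, if anything falls off the work surface, if the arm or the gripper's body presses on something with over 40 N, if the wrist force passes 120 N, or if a joint passes its speed limit or range.

### The arm

A 7-joint arm with a two-finger parallel gripper is mounted at the origin on the work surface. World frame = base frame: x ahead of the robot, y to its left, z up, the work surface at z = 0. Lengths are in m, angles in degrees, forces in N, time in s.
With the tool pointing down it reaches from about 0.425 to 0.875 m from the base axis. Payload 4.7 kg.
Tool frame: the origin (TCP) lies midway between the tips of the shut fingers; the grasp point (between the pads) lies env.grip_point_offset behind it (env.grip_point_offset is the distance from the TCP to the grasp point, in m); z points along the fingers, y is the line along which they close (so a half turn about z gives the same grasp; the last joint's range is limited). The gripper opens to 87 mm and grips with 3 to 60 N. Pads are 19 mm wide; open, the fingers measure 117 mm over their backs; the gripper's body (75 mm by 190 mm) begins 51 mm behind the grasp point.
Start: joints at [70.365, 18.392, -4.016, 83.108, 1.295, 78.541, -3.26], TCP at [0.227, -0.609, 0.223] pointing down, gripper open.
Joint ranges: [-163.93, 163.93], [-17.29, 119.83], [-79.2, 71.16], [3.27, 140.29], [-89.18, 269.18], [5.43, 117.66], [-154.24, 154.24]. Speed limits (degrees/s): [147.25, 147.25, 180, 180, 180, 180, 180].

### API

Orientations are given as [roll, pitch, yaw] about the fixed x, y, z axes, in that order (R = Rz(yaw) Ry(pitch) Rx(roll)).
In Python, from cell import env gives the robot as it stands.
- The arm moves only by the shell command python3 -m creep 'ROWS' [FORCE]. ROWS is a JSON object of lists of equal length, an entry for each row: "translation": the shift along the tool's x, y, z in units of 0.08 m (1.0 is 0.08 m), a list of three; "turn": the turn, a rotation vector about the tool's x, y, z in units of 180 degrees (1.0 is 180 degrees), a list of three; "grip": the opening, from 0 (shut) to 1 (fully open). In form: {"translation": [[x, y, z], ...], "turn": [[ax, ay, az], ...], "grip": [grip, ...]}. A call has 1 to 5 rows; each row shifts and turns the commanded pose from where the row before left it, along the tool's axes as they then stand; what a row does not reach is not made up. A row lasts 1/8 s, in which the tool goes at most 62.5 mm and 10.7 degrees, less where a joint would pass 70% of its speed; a pose out of reach is approached as far as the arm can. A call with a number of a shift or a turn outside -1 to 1 is refused whole. A call with a gripper value outside its range is refused whole. The fingers move at their own pace and stop on an object; FORCE is the grip in N (left out, the last holds). Time passes only in rows, so rows that do not move let the fingers close. It gives the time, the measured TCP pose, the force, the opening and the grip force at its end, in the units of the state.
- env.get_obs(): the state, without advancing time (a new reading comes with each control period).
- env.read_camera(name): name is "scene" or "top"; returns a dict with "frame" (384x512x3 uint8, red, green, blue), "z_map" (384x512 float32, m along the optical axis (not along the pixel's ray), 0 where there is no reading), "K" (3x3 intrinsics, pixels), "D" ([k1, k2, p1, p2, k3] as OpenCV has them; the pictures are not rectified), "rvec" (rotation vector, rad) and "tvec" (3), from world to camera coordinates, as OpenCV has them. Camera axes: x right, y down, z forward; pixel columns grow to the right and rows downward; lengths in m; the calibration is good to about 2 mm. A picture is of the moment at which its call begins.
- env.sign_off(): hands the job in; it is judged then, once.
The state is a dict: "time_s": time; "qpos": joint angles; "joint_velocities": joint speeds; "effort": joint torques, N m; "tool_pos": TCP position; "tool_rot": TCP orientation; "force": force on the tool from outside, world axes, zero at the start; "wrist_torque": the same for the moment, N m; "grip_width": finger opening in m; "grasp_force": force on a finger pad.
Only numpy, scipy, OpenCV 4.12 (cv2) and the standard library are available. Lean on these libraries where they do the work, as an engineer would, in place of code of your own. Each camera call takes 0.05 s, during which the arm holds its last target. There are 200 camera calls.

## Working session

There is one attempt and no reset: what is moved stays moved. The work goes in short steps, Python scripts to look and compute and a shell command to move; the robot and the scene stay as the last step left them, time stands still between calls to the robot, and variables do not carry over. Pictures are saved under pics/ and viewed, at most 10 in all, crops included, and the job is handed in when it is done.

```bash
ls; mkdir -p pics; cat > h.py <<'E'
import numpy as np, cv2
from cell import env
from scipy.spatial.transform import Rotation as R
def cam(n):
    c=env.read_camera(n); c['R']=cv2.Rodrigues(np.array(c['rvec'],float))[0]; c['t']=np.array(c['tvec'],float).ravel(); return c
def ray(c,uv):
    p=cv2.undistortPoints(np.array(uv,float).reshape(-1,1,2),np.array(c['K'],float),np.array(c['D'],float)).reshape(-1,2)
    d=np.c_[p,np.ones(len(p))]@c['R']; return -c['R'].T@c['t'],d
def onplane(c,uv,z):
    o,d=ray(c,uv); return o+d*((z-o[2])/d[:,2])[:,None]
def cloud(c):
    h,w=c['z_map'].shape; v,u=np.mgrid[:h,:w]
    p=cv2.undistortPoints(np.c_[u.ravel(),v.ravel()].astype(float).reshape(-1,1,2),np.array(c['K'],float),np.array(c['D'],float)).reshape(-1,2)
    z=c['z_map'].ravel(); P=np.c_[p*z[:,None],z]; return ((P-c['t'])@c['R']).reshape(h,w,3)
E
python3 - <<'E'
from h import *
print(env.get_obs(), env.grip_point_offset)
for n in('scene','top'):
    c=cam(n); cv2.imwrite(f'pics/{n}0.png',cv2.resize(c['frame'][:,:,::-1],(800,600)))
    print(n,-c['R'].T@c['t'],c['R'][2]); np.save(f'{n}0.npy',cloud(c)); np.save(f'{n}0f.npy',c['frame'])
E
```

```text
pics
{'time_s': 0.0, 'qpos': array([70.36432016, 18.43633306, -4.01444797, 83.17552309,  1.29458986,
       78.53946034, -3.25858579]), 'joint_velocities': array([ 0.01746664, -0.04241253,  0.08345633,  0.13524178,  0.07120986,
       -0.03353323, -0.06246925]), 'effort': array([ 1.95732214e-04, -4.91278267e+01, -4.03824728e-01, -3.12525880e+01,
       -6.40644087e-02,  4.36417444e-02,  1.63689224e-04]), 'tool_pos': array([ 0.22678654, -0.60856678,  0.22148681]), 'tool_rot': array([-1.79893898e+02,  5.69771881e-03,  2.04457525e+01]), 'force': array([ 0.18681587, -0.22902436,  0.3508983 ]), 'wrist_torque': array([0.04866169, 0.02048008, 0.00356351]), 'grasp_force': 0.0, 'grip_width': 0.08685079093409946} 0.0187
scene [ 1.17503839 -0.12252989  1.04260841] [-0.58393145  0.03426291 -0.8110796 ]
top [ 0.38072493 -0.10426629  1.38324778] [ 0.10831046 -0.00135036 -0.9941162 ]
```

View pics/scene0.png

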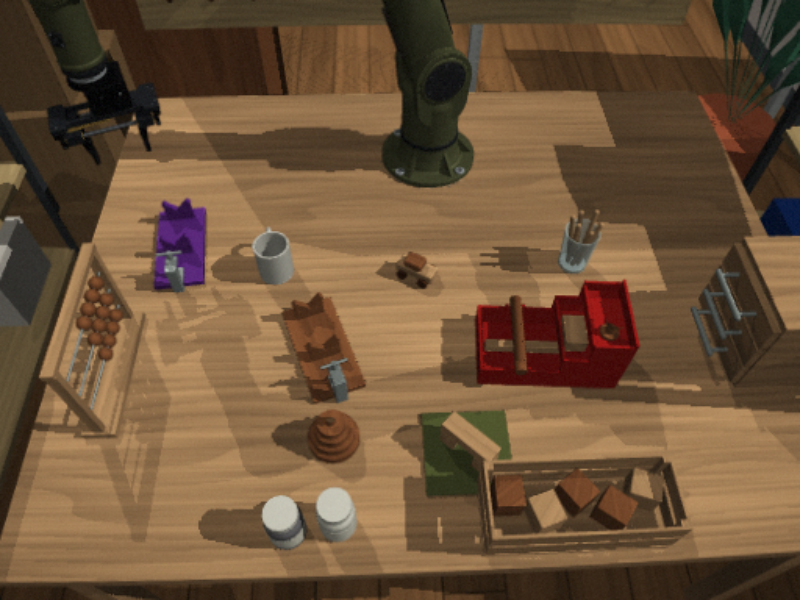

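View pics/top0.png

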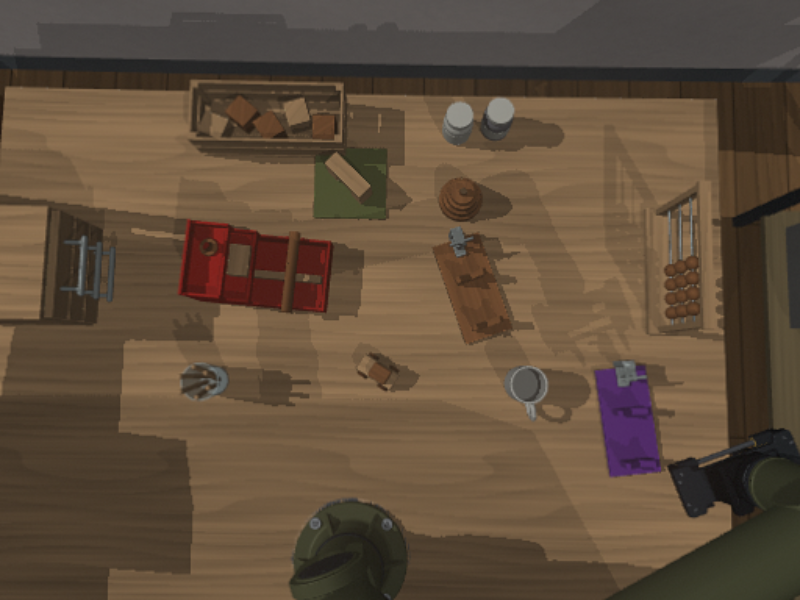

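The scene view shows the red tray at (555,335) with the dowel across it at (518,330), the brown cradle at (322,348) and the purple decoy at (180,245). In the top view the tray is at (255,268) with its front facing right (-y), the dowel at (291,272), the strip running through (285,275), and the brown cradle at (473,290) with its clamp at (459,240).

```bash
python3 - <<'E'
from h import *
P=np.load('top0.npy');F=np.load('top0f.npy');hsv=cv2.cvtColor(F,cv2.COLOR_RGB2HSV).astype(int)
H,S,V=hsv[...,0],hsv[...,1],hsv[...,2]; s=512/800
def box(u0,v0,u1,v1):
    m=np.zeros(H.shape,bool); m[int(v0*s):int(v1*s),int(u0*s):int(u1*s)]=1; return m
def rect(p): 
    r=cv2.minAreaRect((p[:,:2]*1000).astype(np.float32)); return np.round(r[0],1),np.round(r[1],1),round(r[2],2)
red=((H<6)|(H>174))&(S>190)&(V>50)&box(160,200,350,330)
r=P[red]; print('red n',len(r),np.percentile(r[:,2],[1,25,50,75,99]))
print('tray all',rect(r[(r[:,2]>-.002)&(r[:,2]<.16)])); rim=r[(r[:,2]>.046)&(r[:,2]<.058)]; print('rim',rect(rim))
d=box(270,215,315,320)&~red&(P[...,2]>.066)&(P[...,2]<.085); p=P[d]; print('dowel n',len(p),rect(p),p[:,2].max(),np.percentile(p[:,2],95))
q=p[:,:2]; c=q.mean(0); a=np.linalg.svd(q-c)[2][0]; t=(q-c)@a; print('axis',a,'mid',c+a*(t.max()+t.min())/2,t.max()-t.min(),'yaw',np.degrees(np.arctan2(a[1],a[0])))
st=box(250,255,330,300)&~red&~d&(P[...,2]>.02)&(P[...,2]<.034); p=P[st]; print('strip n',len(p),rect(p),np.median(p[:,2]))
c=box(425,230,520,350)&(P[...,2]>.007)&(P[...,2]<.09)
p=P[c]; print('cradle',rect(p)); b=p[p[:,2]<.017]; print('board',rect(b)); ch=p[(p[:,2]>.050)&(p[:,2]<.068)]; print('cheektops',rect(ch)); cl=p[p[:,2]>.07]; print('clamp',cl.mean(0))
# tile of scene
T=np.r_[F[120:220,100:220]]; cv2.imwrite('pics/trayz.png',cv2.resize(T[:,:,::-1],(720,600),interpolation=cv2.INTER_NEAREST))
m=(d*255|st*127|red*60).astype(np.uint8)[120:220,100:220]
cb=F[140:230,265:345]; cb2=(np.clip(P[140:230,265:345,2],0,.09)/.09*255).astype(np.uint8)
im=np.hstack([cv2.resize(cb[:,:,::-1],(400,450)),cv2.cvtColor(cv2.resize(cb2,(400,450)),cv2.COLOR_GRAY2BGR)]); cv2.imwrite('pics/cr.png',im)
E
```

```text
red n 832 [0.00130909 0.09014653 0.11883957 0.12321242 0.15267739]
tray all (array([561.9, 181.7]), array([254., 139.]), 85.63)
rim (array([556.9, 121.9]), array([134.1, 138. ]), 85.57)
dowel n 355 (array([557.2, 124.1]), array([ 21.8, 158.7]), 85.76) 0.08338716284000128 0.07868418495883846
axis [-0.99746206  0.07120004] mid [0.55717896 0.12335353] 0.15866783289777553 yaw 175.91708356256277
strip n 189 (array([541.4, 129. ]), array([149.4,  47.3]), 88.39) 0.02613799623975219
cradle (array([ 532.5, -230.4]), array([235.5, 169.6]), 2.31)
board (array([ 532.5, -230.4]), array([235.5, 169.6]), 2.31)
cheektops (array([ 553.9, -233.2]), array([202.3,  62.4]), 19.32)
clamp [ 0.62680801 -0.20594167  0.07869477]
```

View pics/cr.png

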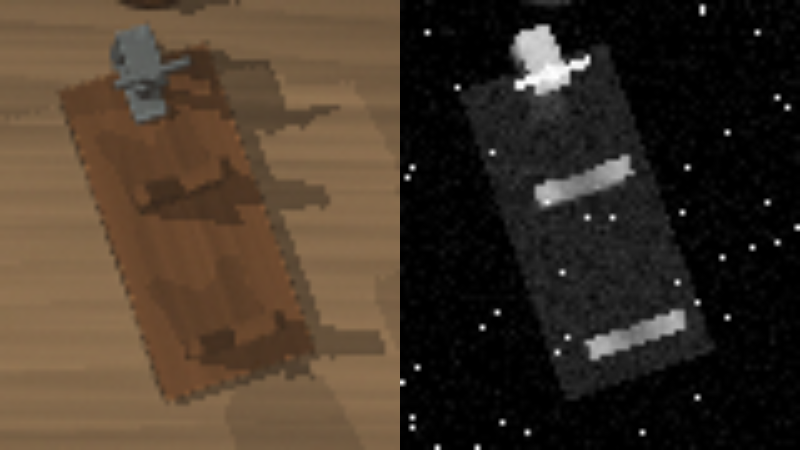

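View pics/trayz.png

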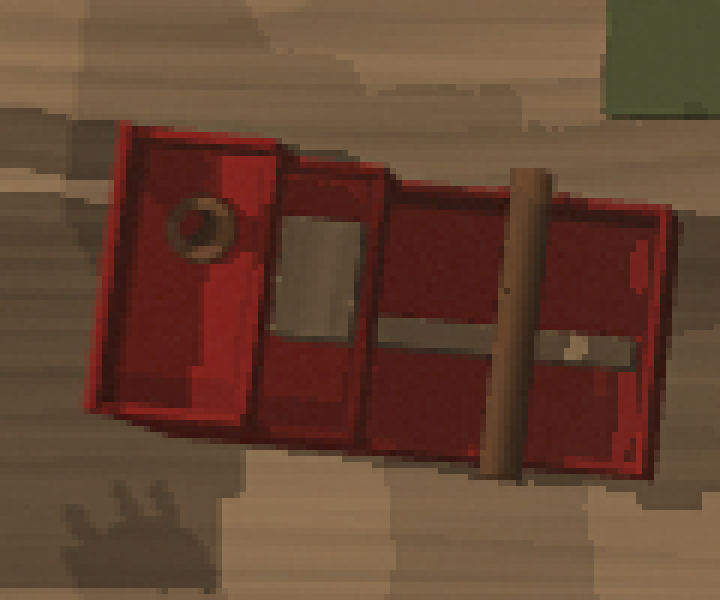

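The crops show the cradle's board with two cheeks centred at crop (182,183) and (236,334), and the clamp at (140,70). In the tray crop the strip runs from the lip at (378,330) to its front end at (637,352), and the dowel crosses it at (515,325).

```bash
python3 - <<'E'
from h import *
P=np.load('top0.npy');Z=P[...,2]; c=cam('top')
def rect(p): 
    r=cv2.minAreaRect((p[:,:2]*1000).astype(np.float32)); return np.round(r[0],1),np.round(r[1],1),round(r[2],2)
m=np.zeros(Z.shape,np.uint8); m[140:230,265:345]=1
a=((Z>.006)&(Z<.1)&(m>0)).astype(np.uint8); a=cv2.morphologyEx(a,cv2.MORPH_OPEN,np.ones((3,3),np.uint8))
n,l,s,_=cv2.connectedComponentsWithStats(a); k=1+np.argmax(s[1:,4]); b=(l==k)
print('board',rect(P[b&(Z<.018)]))
h=((Z>.035)&(Z<.068)&b).astype(np.uint8); n,l,s,_=cv2.connectedComponentsWithStats(h)
for i in range(1,n):
    if s[i,4]>25: p=P[l==i]; print(s[i,4],rect(p),p.mean(0))
ends=np.array([[637,352],[378,330]])/6+[100,120]
e=onplane(c,ends-.5,.027); print('strip front,edge',e)
d=e[1]-e[0]; print(np.degrees(np.arctan2(d[1],d[0])))
# tray frame
ang=np.radians(85.6); O=np.array([.5619,.1817]); X=np.array([np.cos(ang),np.sin(ang)]);X2=np.array([-np.cos(ang),np.sin(ang)])
for A in (X,X2):
    Y=np.array([-A[1],A[0]]); print('strip front in tray',(e[:,:2]-O)@A,(e[:,:2]-O)@Y,'dowel',(np.array([.5572,.1237])-O)@A,(np.array([.5572,.1237])-O)@Y)
# start pose check tool axes
print(R.from_euler('xyz',env.get_obs()['tool_rot'],degrees=True).as_matrix().round(3))
E
```

```text
board (array([ 548.5, -234.5]), array([229.3, 100.7]), 19.62)
86 (array([ 558.1, -231.5]), array([12.5, 60.9]), 20.1) [ 0.55815406 -0.2324398   0.05181334]
82 (array([ 464.1, -264.7]), array([11.9, 62.4]), 19.32) [ 0.46398417 -0.26481692  0.05306324]
strip front,edge [[0.54921311 0.06726668 0.027     ]
 [0.55859286 0.20342535 0.027     ]]
86.05921454766023
strip front in tray [-0.11506938  0.0214076 ] [0.00387028 0.00496414] dowel -0.058189639061357414 0.00023644430411096069
strip front in tray [-0.11312273  0.02191504] [0.02142871 0.00163065] dowel -0.05746848019696533 0.009135851566821942
[[ 0.937  0.349 -0.001]
 [ 0.349 -0.937  0.001]
 [-0.    -0.001 -1.   ]]
```

```bash
cat >> h.py <<'E'
def go(pos,rpy):
    """delta in current tool axes/units from measured pose to TCP target; turn applied after translation"""
    o=env.get_obs(); r=R.from_euler('xyz',o['tool_rot'],degrees=True)
    t=r.inv().apply(np.array(pos)-o['tool_pos'])/.08
    w=(r.inv()*R.from_euler('xyz',rpy,degrees=True)).as_rotvec(degrees=True)/180
    print('t',o['time_s'],'pos',o['tool_pos'].round(4),'rpy',o['tool_rot'].round(2),'q',o['qpos'].round(0),'F',o['force'].round(1),'w',round(o['grip_width'],4),'gf',round(float(o['grasp_force']),1))
    print('translation',t.round(3),'turn',w.round(4))
E
for i in 1 2 3; do python3 -m creep '{"translation":[[0.44,-0.447,0],[0.44,-0.447,0],[0.44,-0.447,0],[0.44,-0.447,0],[0.44,-0.447,0]],"turn":[[0,0,0],[0,0,0],[0,0,0],[0,0,0],[0,0,0]],"grip":[0.7,0.7,0.7,0.7,0.7]}' 25; done
python3 -c "
from h import *
go([.5572,.1237,.2],[180,0,-4.4])"
```

```text
time_s: 0.78
tool_pos: [0.3299, -0.3784, 0.2224]
tool_rot: [180.0, 0.0, 20.4]
force: [0.5, 0.2, -0.3]
grip_width: 0.0617
grasp_force: 0.0
time_s: 1.4
tool_pos: [0.4322, -0.1495, 0.2225]
tool_rot: [180.0, 0.0, 20.4]
force: [0.5, -0.2, 0.4]
grip_width: 0.0609
grasp_force: 0.0
time_s: 2.02
tool_pos: [0.5348, 0.0792, 0.2225]
tool_rot: [180.0, 0.0, 20.4]
force: [1.2, -0.7, 0.9]
grip_width: 0.0606
grasp_force: 0.0
t 2.025 pos [0.5348 0.0792 0.2225] rpy [179.97   0.    20.41] q [ 29.   8. -44.  98.   6.  76. -86.] F [ 1.2 -0.7  0.9] w 0.0606 gf 0.0
translation [ 0.457 -0.424  0.281] turn [ 0.0002 -0.      0.1378]
```

```bash
python3 -m creep '{"translation":[[0.457,-0.424,0.28],[0,0,0],[0,0,0],[0,0,0],[0,0,0]],"turn":[[0,0,0],[0,0,0.046],[0,0,0.046],[0,0,0.046],[0,0,0]],"grip":[0.7,0.7,0.7,0.7,0.7]}' >/dev/null
python3 -m creep '{"translation":[[0,0,0.4],[0,0,0.4],[0,0,0.4],[0,0,0]],"turn":[[0,0,0],[0,0,0],[0,0,0],[0,0,0]],"grip":[0.7,0.7,0.7,0.7]}' >/dev/null
python3 - <<'E'
from h import *
go([.5572,.1237,.047],[180,0,-4.4])
c=cam('scene'); P=cloud(c); cv2.imwrite('pics/s1.png',cv2.resize(c['frame'][170:270,290:420,::-1],(780,600)))
E
```

```text
t 3.15 pos [0.5547 0.1218 0.1018] rpy [179.94   0.31  -4.27] q [  20.   18.  -41.  102.   13.   65. -119.] F [0.5 0.9 0.5] w 0.0611 gf 0.0
translation [ 0.033 -0.027  0.684] turn [0.0003 0.0017 0.0007]
```

View pics/s1.png

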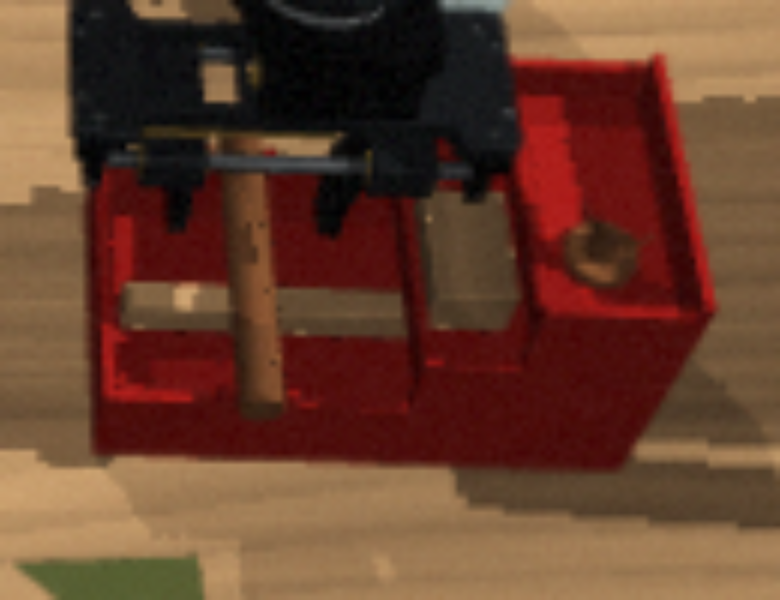

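The fingers straddle the dowel, at crop (180,210) and (330,215), with the dowel at (245,200). I'll go down and close.

```bash
python3 -m creep '{"translation":[[0.033,-0.027,0.25],[0,0,0.25],[0,0,0.15],[0,0,0],[0,0,0]],"turn":[[0,0.0017,0],[0,0,0],[0,0,0],[0,0,0],[0,0,0]],"grip":[0.7,0.7,0.7,0.7,0.0]}' 25
python3 -m creep '{"translation":[[0,0,0],[0,0,0],[0,0,0],[0,0,0]],"turn":[[0,0,0],[0,0,0],[0,0,0],[0,0,0]],"grip":[0,0,0,0]}'
python3 -c "
from h import *
go([.5572,.1237,.2],[180,0,-4.4])"
```

```text
time_s: 3.82
tool_pos: [0.5602, 0.1246, 0.0527]
tool_rot: [-180.0, -0.4, -4.4]
force: [0.3, 1.1, 1.1]
grip_width: 0.0562
grasp_force: 0.0
time_s: 4.32
tool_pos: [0.5599, 0.1251, 0.0523]
tool_rot: [-179.9, -0.3, -4.4]
force: [0.1, 1.0, -0.1]
grip_width: 0.0212
grasp_force: 25.0
t 4.325 pos [0.5599 0.1251 0.0523] rpy [-179.94   -0.33   -4.39] q [  18.   22.  -40.  104.   16.   59. -122.] F [ 0.1  1.  -0.1] w 0.0212 gf 25.0
translation [-0.022  0.018 -1.846] turn [-0.0003 -0.0018  0.0001]
```

```bash
python3 -m creep '{"translation":[[0,0,-0.3],[0,0,-0.6],[0,0,-0.6],[0,0,-0.3],[0,0,0]],"turn":[[0,0,0],[0,0,0],[0,0,0],[0,0,0],[0,0,0]],"grip":[0,0,0,0,0]}' |grep -E "pos|width"
python3 -m creep '{"translation":[[-0.03,0.67,0],[-0.03,0.67,0],[-0.03,0.67,0],[-0.03,0.67,0],[-0.03,0.67,0]],"turn":[[0,0,0],[0,0,0],[0,0,0],[0,0,0],[0,0,0]],"grip":[0,0,0,0,0]}' |grep -E "pos|width"
python3 -m creep '{"translation":[[-0.03,0.67,0],[-0.03,0.67,0],[0,0,0],[0,0,0],[0,0,0]],"turn":[[0,0,0],[0,0,0],[0,0,-0.0444],[0,0,-0.0444],[0,0,-0.0444]],"grip":[0,0,0,0,0]}' |grep -E "pos|width"
python3 -m creep '{"translation":[[0,0,0.4],[0,0,0.4],[0,0,0]],"turn":[[0,0,0],[0,0,0],[0,0,0]],"grip":[0,0,0]}' |grep -E "pos|width"
python3 - <<'E'
from h import *
go([.5136,-.2475,.0423],[180,0,19.6])
c=cam('top'); P=cloud(c); cv2.imwrite('pics/t2.png',cv2.resize(c['frame'][130:240,240:370,::-1],(708,600)))
E
```

```text
tool_pos: [0.5602, 0.1249, 0.1981]
grip_width: 0.021
tool_pos: [0.525, -0.1435, 0.1942]
grip_width: 0.0211
tool_pos: [0.5124, -0.2481, 0.1938]
grip_width: 0.0213
tool_pos: [0.5107, -0.2472, 0.1279]
grip_width: 0.0214
t 6.575 pos [ 0.5107 -0.2472  0.1279] rpy [-1.7977e+02  4.0000e-02  1.9590e+01] q [ 50.  15. -30. 101.   8.  67. -53.] F [-0.5  0.3 -0.5] w 0.0214 gf 25.0
translation [0.033 0.02  1.069] turn [-0.0013  0.0002 -0.0001]
```

View pics/t2.png

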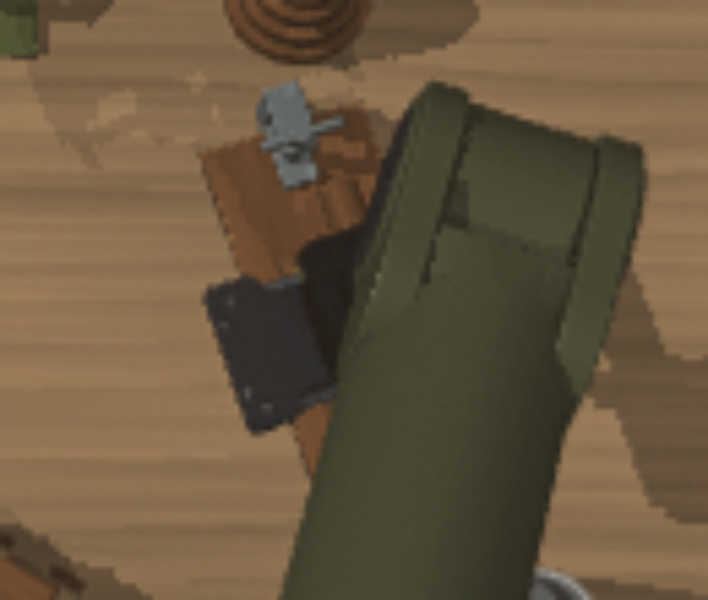

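The arm hides the cradle from above, but the body lies square across it between the clamp (295,140) and the lower end, so I'll continue down.

```bash
python3 -m creep '{"translation":[[0.033,0.02,0.3],[0,0,0.35],[0,0,0.25],[0,0,0.08],[0,0,0]],"turn":[[-0.0013,0,0],[0,0,0],[0,0,0],[0,0,0],[0,0,0]],"grip":[0,0,0,0,0]}'
python3 -m creep '{"translation":[[0,0,0.05],[0,0,0.03],[0,0,0]],"turn":[[0,0,0],[0,0,0],[0,0,0]],"grip":[0,0,0]}'
python3 - <<'E'
from h import *
go([.5136,-.2475,.0423],[180,0,19.6])
c=cam('scene'); cv2.imwrite('pics/s3.png',cv2.resize(c['frame'][170:270,160:270,::-1],(660,600)))
E
```

```text
time_s: 7.25
tool_pos: [0.5177, -0.2493, 0.054]
tool_rot: [179.6, -0.3, 19.6]
force: [-0.1, -0.4, -0.9]
grip_width: 0.0208
grasp_force: 25.0
time_s: 7.62
tool_pos: [0.5179, -0.2494, 0.0483]
tool_rot: [179.6, -0.3, 19.6]
force: [-1.2, 2.3, 5.5]
grip_width: 0.0212
grasp_force: 25.0
t 7.625 pos [ 0.5179 -0.2494  0.0483] rpy [179.59  -0.31  19.58] q [ 48.  20. -29. 105.  12.  58. -56.] F [-1.2  2.3  5.5] w 0.0212 gf 25.0
translation [-0.043 -0.04   0.075] turn [ 0.0023 -0.0017 -0.0001]
```

View pics/s3.png

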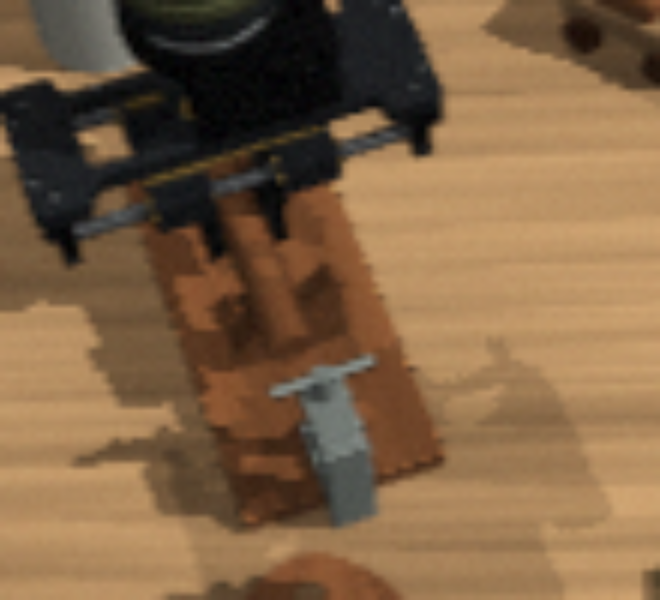

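The dowel at (270,275) is over the notch and touching one flank. I'll shift it by the computed offset and seat it.

```bash
python3 -m creep '{"translation":[[-0.04,-0.03,0],[0,0,0.04],[0,0,0.03],[0,0,0]],"turn":[[0,0,0],[0,0,0],[0,0,0],[0,0,0]],"grip":[0,0,0,0]}'
python3 -c "
from h import *
go([.5136,-.2475,.0423],[180,0,19.6])"
```

```text
time_s: 8.18
tool_pos: [0.5132, -0.2475, 0.044]
tool_rot: [179.7, -0.2, 19.6]
force: [-8.4, 4.0, 20.4]
grip_width: 0.0215
grasp_force: 25.0
t 8.175 pos [ 0.5132 -0.2475  0.044 ] rpy [ 1.7966e+02 -1.7000e-01  1.9610e+01] q [ 48.  20. -29. 105.  12.  57. -56.] F [-8.4  4.  20.4] w 0.0215 gf 25.0
translation [0.005 0.002 0.021] turn [ 0.0019 -0.0009  0.    ]
```

```bash
python3 -m creep '{"translation":[[0,0,-0.04],[0,0,0],[0,0,0],[0,0,0],[0,0,0]],"turn":[[0,0,0],[0,0,0],[0,0,0],[0,0,0],[0,0,0]],"grip":[0,0.2,0.45,0.6,0.6]}'
python3 -m creep '{"translation":[[0,0,-0.2],[0,0,-0.5],[0,0,-0.6],[0,0,-0.6],[0,0,-0.3]],"turn":[[0,0,0],[0,0,0],[0,0,0],[0,0,0],[0,0,0]],"grip":[0.6,0.6,0.6,0.5,0.5]}'
python3 - <<'E'
from h import *
go([.5521,.09,.22],[180,0,86])
E
```

```text
time_s: 8.8
tool_pos: [0.5134, -0.2481, 0.0445]
tool_rot: [179.7, -0.3, 19.6]
force: [0.4, 0.3, -0.0]
grip_width: 0.0435
grasp_force: 0.0
time_s: 9.43
tool_pos: [0.5139, -0.2476, 0.2254]
tool_rot: [179.4, -0.5, 19.6]
force: [0.1, 0.4, -0.3]
grip_width: 0.0447
grasp_force: 0.0
t 9.425 pos [ 0.5139 -0.2476  0.2254] rpy [179.38  -0.49  19.6 ] q [ 51.  10. -31.  94.   5.  76. -52.] F [ 0.1  0.4 -0.3] w 0.0447 gf 0.0
translation [ 1.865 -3.815  0.043] turn [ 0.0046 -0.0004 -0.3689]
```

```bash
python3 -m creep '{"translation":[[0.266,-0.55,0],[0.266,-0.55,0],[0.266,-0.55,0],[0.266,-0.55,0],[0.266,-0.55,0]],"turn":[[0.0046,0,0],[0,0,0],[0,0,0],[0,0,0],[0,0,0]],"grip":[0.5,0.5,0.5,0.5,0.5]}' |grep pos
python3 -m creep '{"translation":[[0.266,-0.55,0],[0.266,-0.55,0],[0,0,0],[0,0,0],[0,0,0]],"turn":[[0,0,0],[0,0,0],[0,0,-0.0527],[0,0,-0.0527],[0,0,-0.0527]],"grip":[0.5,0.5,0.5,0.5,0.5]}' |grep pos
python3 -m creep '{"translation":[[0,0,0],[0,0,0],[0,0,0],[0,0,0],[0,0,0]],"turn":[[0,0,-0.0527],[0,0,-0.0527],[0,0,-0.0527],[0,0,-0.0527],[0,0,0]],"grip":[0.5,0.5,0.5,0.5,0.5]}' |grep pos
python3 - <<'E'
from h import *
go([.5513,.097,.1],[180,0,86])
c=cam('scene'); a=c['frame'][170:270,290:420,::-1]; b=c['frame'][170:270,160:290,::-1]
cv2.imwrite('pics/s4.png',cv2.resize(np.hstack([b,a]),(800,308)))
P=cloud(c);Z=P[...,2]; m=(np.abs(P[...,0]-.511)<.13)&(np.abs(P[...,1]+.248)<.09)&(Z>.0635)&(Z<.07); 
for X in P[m][::6]: print(X.round(3),end=' ')
E
```

```text
tool_pos: [0.5392, -0.0027, 0.2239]
tool_pos: [0.5496, 0.0932, 0.2246]
tool_pos: [0.5497, 0.0929, 0.2244]
t 11.3 pos [0.5497 0.0929 0.2244] rpy [179.87  -0.53  85.88] q [ 35.  12. -53.  95.  10.  77. -24.] F [-0.2 -0.1  0.9] w 0.0438 gf 0.0
translation [0.039 0.013 1.555] turn [ 0.0007 -0.003  -0.0007]
[ 0.384 -0.335  0.067] [ 0.444 -0.277  0.065] [ 0.448 -0.264  0.064] [ 0.457 -0.267  0.067] [ 0.463 -0.261  0.064] [ 0.471 -0.26   0.066] [ 0.479 -0.251  0.066] [ 0.486 -0.257  0.066] [ 0.497 -0.253  0.066] [ 0.501 -0.244  0.066] [ 0.508 -0.25   0.067] [ 0.519 -0.241  0.067] [ 0.526 -0.241  0.067] [ 0.53  -0.246  0.064] [ 0.536 -0.235  0.066] [ 0.542 -0.234  0.066] [ 0.55  -0.237  0.067] [ 0.551 -0.231  0.064] [ 0.558 -0.223  0.064] [ 0.569 -0.228  0.066] [ 0.575 -0.228  0.065] [ 0.582 -0.225  0.065] [ 0.613 -0.202  0.068] [ 0.62  -0.199  0.069] [ 0.623 -0.196  0.069] [ 0.627 -0.201  0.07 ] [ 0.628 -0.204  0.067] [ 0.632 -0.204  0.069] [ 0.634 -0.209  0.067] [ 0.637 -0.207  0.066]
```

View pics/s4.png

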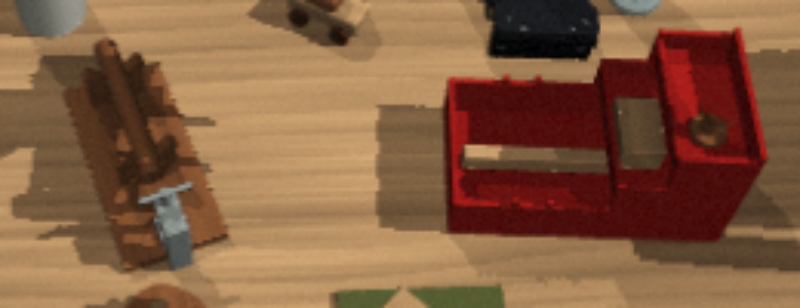

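The dowel sits in both notches on the left, from (105,45) to (150,170). In the tray on the right the strip runs from (465,157) to (605,160) and looks undisturbed. I'll descend and re-measure the strip.

```bash
python3 -m creep '{"translation":[[0.039,0.013,0.4],[0,0,0.5],[0,0,0.5],[0,0,0],[0,0,0]],"turn":[[0,-0.003,0],[0,0,0],[0,0,0],[0,0,0],[0,0,0]],"grip":[0.5,0.5,0.5,0.5,0.5]}' |grep pos
python3 - <<'E'
from h import *
ang=np.radians(85.6); X=np.array([np.cos(ang),np.sin(ang)]);Y=np.array([-X[1],X[0]])
for n in('scene','top'):
    c=cam(n); P=cloud(c); h=cv2.cvtColor(c['frame'],cv2.COLOR_RGB2HSV).astype(int)
    q=(P[...,:2]-[.5619,.1817]); tx=q@X; ty=q@Y
    m=(tx>-.121)&(tx<.008)&(abs(ty)<.06)&(P[...,2]>.019)&(P[...,2]<.035)&(h[...,0]>8)&(h[...,0]<40)&(h[...,1]<170)
    a=np.c_[tx[m],ty[m]]; print(n,len(a),'tx',np.percentile(a[:,0],[1,50,99]).round(4)) 
    for lo in (-.12,-.09,-.06,-.03): 
        k=(a[:,0]>lo)&(a[:,0]<lo+.03); print(lo,k.sum(),np.percentile(a[k,1],[5,50,95]).round(4) if k.sum()>3 else '')
g=(np.array([.5513,.097])-[.5619,.1817]); print('grasp tray',g@X,g@Y)
go([.5513,.097,.010],[180,0,86])
E
```

```text
tool_pos: [0.552, 0.0966, 0.1132]
scene 220 tx [-0.109  -0.0513  0.0053]
-0.12 37 [-0.0042  0.001   0.0105]
-0.09 60 [-0.0049  0.0011  0.0114]
-0.06 52 [-0.0048  0.0013  0.0088]
-0.03 57 [-0.004   0.0024  0.0109]
top 27 tx [-0.113  -0.106  -0.0965]
-0.12 27 [-0.0022  0.0041  0.0103]
-0.09 0 
-0.06 0 
-0.03 0 
grasp tray -0.08526358981176442 0.004070657491263744
t 12.075 pos [0.5524 0.0965 0.1136] rpy [ 1.7974e+02 -2.0000e-02  8.5940e+01] q [ 31.  19. -51. 102.  16.  66. -29.] F [ 0.3 -0.4  0.5] w 0.0439 gf 0.0
translation [ 0.004 -0.02   1.295] turn [ 0.0015 -0.0001 -0.0003]
```

```bash
python3 -m creep '{"translation":[[0.004,0,0.4],[0,0,0.4],[0,0,0.3],[0,0,0.1],[0,0,0]],"turn":[[0.0015,0,0],[0,0,0],[0,0,0],[0,0,0],[0,0,0]],"grip":[0.5,0.5,0.5,0.5,0.5]}'
python3 -c "
from h import *
go([.5513,.097,.010],[180,0,86])"
```

```text
time_s: 12.7
tool_pos: [0.5514, 0.0966, 0.0163]
tool_rot: [-179.9, -0.0, 86.0]
force: [-0.4, 0.7, -0.2]
grip_width: 0.0438
grasp_force: 0.0
t 12.7 pos [0.5514 0.0966 0.0163] rpy [-1.7986e+02 -1.0000e-02  8.5960e+01] q [ 27.  26. -47. 107.  23.  57. -34.] F [-0.4  0.7 -0.2] w 0.0438 gf 0.0
translation [ 0.005 -0.002  0.079] turn [-0.0008 -0.0001 -0.0002]
```

```bash
python3 -m creep '{"translation":[[0,0,0.07],[0,0,0],[0,0,0],[0,0,0],[0,0,0]],"turn":[[0,0,0],[0,0,0],[0,0,0],[0,0,0],[0,0,0]],"grip":[0.5,0.5,0.3,0,0]}' 50
python3 -m creep '{"translation":[[0,0,0],[0,0,0],[0,0,0]],"turn":[[0,0,0],[0,0,0],[0,0,0]],"grip":[0,0,0]}' 
python3 -m creep '{"translation":[[0,0,-0.02],[0.0034,0,-0.131],[0.0034,0,-0.131],[0,0,0]],"turn":[[0,0,0],[0,-0.0167,0],[0,-0.0167,0],[0,0,0]],"grip":[0,0,0,0]}'
```

```text
time_s: 13.32
tool_pos: [0.5508, 0.0965, 0.01]
tool_rot: [-179.8, 0.0, 86.0]
force: [-0.5, 0.3, 0.6]
grip_width: 0.0214
grasp_force: 0.0
time_s: 13.7
tool_pos: [0.5508, 0.0965, 0.01]
tool_rot: [-179.8, 0.0, 86.0]
force: [-0.2, 0.4, 0.3]
grip_width: 0.0154
grasp_force: 50.0
time_s: 14.2
tool_pos: [0.5513, 0.0994, 0.0331]
tool_rot: [-179.9, 5.9, 86.2]
force: [-0.6, 0.4, -0.9]
grip_width: 0.0156
grasp_force: 50.0
```

```bash
python3 -m creep '{"translation":[[-0.03,0,-0.131],[0.0034,0,-0.131],[0.0034,0,-0.131],[0.0034,0,-0.131],[0,0,0]],"turn":[[0,-0.0167,0],[0,-0.0167,0],[0,-0.0167,0],[0,-0.0167,0],[0,0,0]],"grip":[0,0,0,0,0]}'
python3 - <<'E'
from h import *
go([.5513,.097,.010],[180,18,86])
c=cam('scene'); a=c['frame'][150:270,290:420,::-1]
cv2.imwrite('pics/s5.png',cv2.resize(a,(650,600)))
ang=np.radians(85.6); X=np.array([np.cos(ang),np.sin(ang)]);Y=np.array([-X[1],X[0]])
P=cloud(c); h=cv2.cvtColor(c['frame'],cv2.COLOR_RGB2HSV).astype(int)
q=(P[...,:2]-[.5619,.1817]); tx=q@X; ty=q@Y
m=(tx>-.15)&(tx<.008)&(abs(ty)<.04)&(P[...,2]>.02)&(P[...,2]<.12)&(h[...,0]>8)&(h[...,0]<40)&(h[...,1]<170)&(h[...,2]>50)
for p in sorted(zip(tx[m].round(3),ty[m].round(3),P[...,2][m].round(3)))[::8]: print(*p,end=' | ')
E
```

```text
time_s: 14.82
tool_pos: [0.5514, 0.1049, 0.0733]
tool_rot: [-179.8, 17.9, 86.2]
force: [0.1, -1.1, -0.6]
grip_width: 0.0155
grasp_force: 50.0
t 14.825 pos [0.5514 0.1049 0.0733] rpy [-179.76   17.93   86.18] q [ 11.  27. -43. 100.  34.  75. -48.] F [ 0.1 -1.1 -0.6] w 0.0155 gf 50.0
translation [0.15  0.009 0.783] turn [-0.001  -0.0004  0.0009]
-0.1 -0.004 0.08 | -0.097 -0.003 0.084 | -0.095 0.005 0.092 | -0.092 0.01 0.094 | -0.089 -0.002 0.088 | -0.087 0.009 0.092 | -0.084 0.009 0.093 | -0.078 -0.005 0.103 |
```

View pics/s5.png

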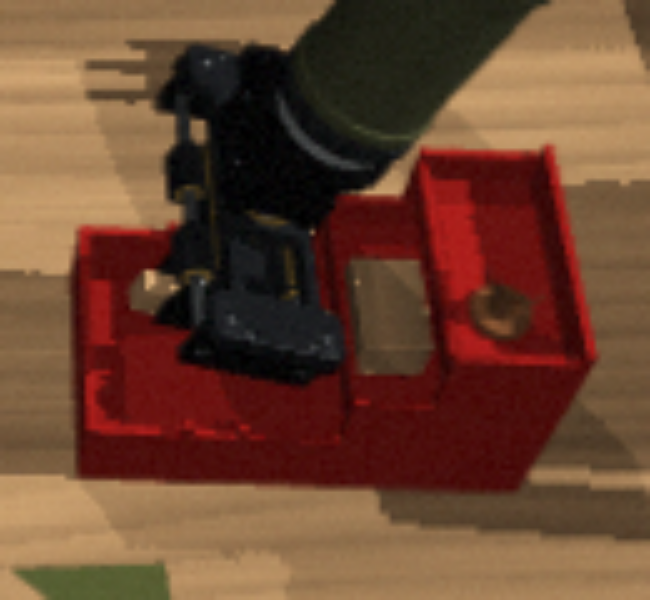

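The strip's front end is up at (155,290), above the front wall, and the gripper is clear of the lip, with negligible contact force. I'll draw it out along its own axis.

```bash
python3 -m creep '{"translation":[[-0.25,0,0],[-0.4,0,0],[0,0,0]],"turn":[[0,0,0],[0,0,0],[0,0,0]],"grip":[0,0,0]}' 
python3 -c "
from h import *
go([.5513,.097,.010],[180,18,86])"
```

```text
time_s: 15.25
tool_pos: [0.5483, 0.0482, 0.0904]
tool_rot: [-179.8, 18.2, 85.6]
force: [-0.2, -0.3, -1.3]
grip_width: 0.0156
grasp_force: 50.0
t 15.25 pos [0.5483 0.0482 0.0904] rpy [-179.84   18.22   85.61] q [ 17.  23. -43. 102.  32.  74. -42.] F [-0.2 -0.3 -1.3] w 0.0156 gf 50.0
translation [ 0.894 -0.007  0.763] turn [-0.0015  0.0012 -0.0021]
```

```bash
python3 -m creep '{"translation":[[-0.4,0,0],[-0.45,0,0],[-0.45,0,0],[-0.45,0,0],[0,0,0]],"turn":[[0,0,0],[0,0,0],[0,0,0],[0,0,0],[0,0,0]],"grip":[0,0,0,0,0]}' 
python3 -m creep '{"translation":[[-0.45,0,0],[-0.45,0,0],[-0.45,0,0],[-0.3,0,0],[0,0,0]],"turn":[[0,0,0],[0,0,0],[0,0,0],[0,0,0],[0,0,0]],"grip":[0,0,0,0,0]}' 
python3 -c "
from h import *
go([.53,-.2,.24],[180,18,86])"
```

```text
time_s: 15.88
tool_pos: [0.5384, -0.0834, 0.1338]
tool_rot: [-179.9, 18.2, 85.6]
force: [0.7, -0.6, 0.1]
grip_width: 0.0156
grasp_force: 50.0
time_s: 16.5
tool_pos: [0.5297, -0.2053, 0.1739]
tool_rot: [-179.8, 18.0, 85.8]
force: [-0.2, -0.0, -1.5]
grip_width: 0.016
grasp_force: 50.0
t 16.5 pos [ 0.5297 -0.2053  0.1739] rpy [-179.81   18.04   85.84] q [ 40.  11. -37. 102.  26.  71. -10.] F [-0.2 -0.  -1.5] w 0.016 gf 50.0
translation [-0.193 -0.004 -0.806] turn [-0.0013  0.0002 -0.0008]
```

```bash
python3 -m creep '{"translation":[[-0.1,0,-0.4],[-0.1,0,-0.4],[0,0,0],[0,0,0],[0,0,0]],"turn":[[0,0,0],[0,0,0],[0,0,0],[0,0,0],[0,0,0]],"grip":[0,0,0,0,0]}' 
python3 - <<'E'
from h import *
go([.53,-.2,.24],[180,18,86])
c=cam('scene'); cv2.imwrite('pics/s6.png',cv2.resize(c['frame'][:,:,::-1],(800,600)))
P=cloud(c); h=cv2.cvtColor(c['frame'],cv2.COLOR_RGB2HSV).astype(int)
m=(P[...,2]>.1)&(P[...,2]<.33)&(P[...,1]<.05)&(P[...,1]>-.32)&(abs(P[...,0]-.54)<.05)&(h[...,0]>8)&(h[...,0]<30)
n,l,s,_=cv2.connectedComponentsWithStats(m.astype(np.uint8))
for i in range(1,n):
    if s[i,4]>20:
        p=P[l==i]; print(len(p)); print(p[np.argsort(p[:,1])][::max(1,len(p)//12)].round(3))
E
```

```text
time_s: 17.12
tool_pos: [0.5301, -0.1985, 0.2381]
tool_rot: [-179.6, 18.0, 86.1]
force: [0.5, 0.5, -0.5]
grip_width: 0.016
grasp_force: 50.0
t 17.125 pos [ 0.5301 -0.1985  0.2381] rpy [-179.63   17.99   86.13] q [ 41.   9. -38.  97.  24.  78.  -6.] F [ 0.5  0.5 -0.5] w 0.016 gf 50.0
translation [-0.025 -0.    -0.017] turn [-0.0018 -0.0001  0.0007]
505
[[ 0.542 -0.139  0.216]
 [ 0.536 -0.126  0.232]
 [ 0.529 -0.116  0.227]
 [ 0.544 -0.103  0.213]
 [ 0.544 -0.093  0.2  ]
 [ 0.533 -0.083  0.215]
 [ 0.547 -0.07   0.211]
 [ 0.542 -0.06   0.208]
 [ 0.551 -0.047  0.198]
 [ 0.54  -0.036  0.2  ]
 [ 0.536 -0.025  0.2  ]
 [ 0.548 -0.013  0.192]
 [ 0.54   0.001  0.19 ]]
```

View pics/s6.png

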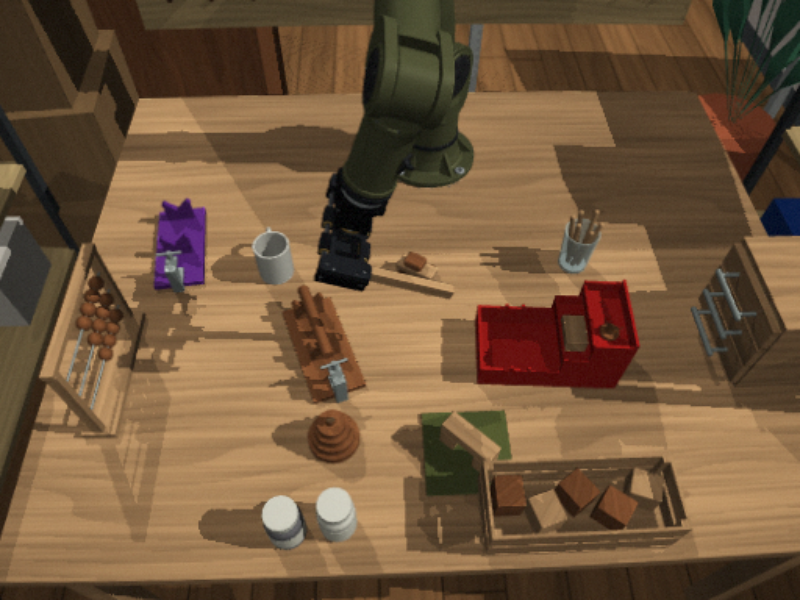

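The strip is held clear in front of the tray, running to (452,293) with its rear end at y≈0.003 and lowest z≈0.165. The dowel is in the cradle at (318,325) and everything else is undisturbed.

```bash
python3 -m creep '{"translation":[[0,0,0],[0,0,0],[0,0,0],[0,0,0]],"turn":[[0,0,0],[0,0,0],[0,0,0],[0,0,0]],"grip":[0,0,0,0]}' && python3 -c "
from cell import env
print(env.sign_off())"
```

```text
time_s: 17.68
tool_pos: [0.5308, -0.1992, 0.2398]
tool_rot: [-179.8, 18.0, 86.0]
force: [-0.9, -0.6, -0.5]
grip_width: 0.0153
grasp_force: 50.0
the job is handed in; nothing more can be done
None
```

The dowel is lying in the cradle's notches and released, and the strip is out and held still about 5 cm in front of the tray, its lowest point about 16 cm above the shelf; I handed the job in at 17.7 s, and no verdict was returned.

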